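# Fit the tube rotor to the bench centrifuge and shut its lid

## Robot

A 6-joint arm with a two-finger parallel gripper is mounted at the origin on the work surface. World frame = base frame: x ahead of the robot, y to its left, z up, the work surface at z = 0. Lengths are in m, angles in degrees, forces in N, time in s.
With the tool pointing down it reaches from about 0.3 to 0.85 m from the base axis. Payload 4.2 kg.
Tool frame: the origin (TCP) lies on the centre line of the jaws, within the pads' length; the fingertips stand 14 mm ahead of it and the grasp point (between the pads) lies 5 mm behind it; z points along the fingers, y is the direction in which the jaws open and shut (so a half turn about z gives the same grasp; the last joint's range is limited). The gripper opens to 91 mm and grips with 3 to 60 N. Pads are 32 mm wide; open, the fingers measure 118 mm over their backs; the gripper's body (76 mm by 178 mm) begins 60 mm behind the grasp point.
Start: joints at [72.995, 18.312, 89.639, -0, 72.044, -1.146], TCP at [0.157, 0.553, 0.228] pointing down, gripper open.
Joint ranges: [-177.97, 177.97], [-48.28, 115.42], [12.27, 149.76], [-77.06, 257.06], [2.81, 150.46], [-146.56, 146.56]. Speed limits (degrees/s): [147.25, 147.25, 180, 180, 180, 180].

## Interface

Orientations are given as [roll, pitch, yaw] about the fixed x, y, z axes, in that order (R = Rz(yaw) Ry(pitch) Rx(roll)).
In Python, from workcell import robot, hand, ik, telemetry, viewer, close_job gives the robot as it stands. The module is installed in compiled form; this text tells all that it offers. Calls block until the motion is done:
- robot.move_to(position, orientation): joint-space move of the TCP to a pose.
- robot.move_linear(position, vel=0.15, rotation=None): straight line of the TCP; rotation=None keeps the orientation; vel is the mean speed in m/s.
- robot.move_j(angles): joint-space move.
- hand.grip(opening): finger opening in m; the grip force is fixed at half the most; returns when the fingers have stopped.
- robot.wait(seconds).
- ik(position, orientation): joint angles nearest the present ones, or None.
- telemetry.observe(): the state.
- viewer.get_image(name): name is "scene" or "side" or "wrist"; returns a dict with "pixels" (420x560x3 uint8, red, green, blue), "z_map" (420x560 float32, m along the optical axis (not along the pixel's ray), 0 where there is no reading), "fx", "fy", "cx", "cy" (pixels), "dist_coeffs" ([k1, k2, p1, p2, k3] as OpenCV has them; the pictures are not rectified), "world_from_camera" (4x4, takes a point from camera to world coordinates); the wrist camera has in their place "T_tool_cam" (4x4, takes a point from camera to tool coordinates, whose origin is the TCP and whose axes are the flange's). Camera axes: x right, y down, z forward; pixel columns grow to the right and rows downward; lengths in m; the calibration is good to about 2 mm. A picture is of the moment at which its call begins: read the wrist's pose just before it.
A pose or a line that the arm cannot do raises robot.MotionError and nothing moves.
- close_job(): hands the job in, once; it reports no verdict.
The state is a dict: "clock": time; "joints": joint angles; "joint_vel": joint speeds; "effort": joint torques, N m; "position": TCP position; "tool_rot": TCP orientation; "contact_force": force on the tool from outside, world axes, zero at the start; "wrist_torque": the same for the moment, N m; "finger_gap": finger opening in m.
Only numpy, scipy, OpenCV 4.12 (cv2) and the standard library are available. Lean on these libraries where they do the work, as an engineer would, in place of code of your own. Each camera call takes 0.05 s, during which the arm holds its last target. There are 200 camera calls.

## Task

Fit the round twelve-place tube rotor to the centrifuge: set it on the spindle and turn it under light pressure until it drops over the drive pin and sits fully home, then let go of it and gently shut the lid. Never force or drop the rotor onto the drive, and leave the other rotor, the tube rack, the tip box and the tape where they are.

Things in the scene. Friction and masses are not known exactly. Their poses are not given: they have to be found in the camera images.
- rotor: Round aluminium tube rotor, 116 mm across, 74 mm high, about 0.3 kg, loose, upright on the bench. Origin: centre of the hub's underside, z up its axis. Under it: a bore 14 mm in diameter, 30 mm deep, and two crossed slots 7 mm wide, 7 mm deep along the rotor's own x and y axes: it seats at any quarter turn. Upper face 34 mm up at 24 mm from the axis, rising to 47 mm at the rim.
- rotor_knob (a point): Grip point in the rotor's round upright knob, on its axis, 62 mm above the rotor's origin and 12 mm below the knob's top. The knob is 28 mm in diameter and runs from 34 to 74 mm above the origin: lift and turn the rotor by it.
- centrifuge: Fixed white bench centrifuge, 190 mm wide, 230 mm long, 132 mm high without the lid. Origin: on the spindle's axis at bench height; its x axis points from the front (sloped console, 132 mm from the origin) to the rear (95 mm off, where the lid is hinged). In the top, 132 mm up, is a round rotor chamber 137 mm in diameter, its floor 46 mm up.
- seat (a point): Centre of the spindle's flat flange, 40 mm in diameter, 52 mm above the bench, in the chamber. The rotor is home when its underside lies on it. Motor and spindle hang in rubber mounts and give 1 mm per 5 N of downward push, 5 mm at most. The spindle turns against only 0.12 N m: pressed by over about 8 N the rotor may drag it round; 2 to 5 N of push is right.
- pin_top (a point): On the spindle's axis at the height of the top of the drive pin, 6 mm above the flange. The pin, 5 mm thick and 30 mm long, lies level across the spindle at an angle that differs every time and is not measured. Off the pin, a rotor rests here, 6 mm high; it drops when a slot meets the pin (within 0.07 rad). Then pin, spindle and rotor turn together.
- spindle_tip (a point): Top of the spindle, 26 mm above the flange. The spindle is 12 mm in diameter, its end tapering over the last 8 mm to 4 mm.
- lid (a joint): Angle of the centrifuge's lid about its hinge at the rear, rad: 0 shut, about 1.6 to 1.85 (just past upright) at the start, 1.92 at most. The stiff hinge holds the lid at any angle; pushing it shut near its free edge takes 1 to 3 N. The lid is a flat clear panel in a grey frame, 184 mm wide, 6 mm thick, reaching 185 mm from the hinge, plus a 50 mm wide grip tab 13 mm longer.
- lid_hinge (a point): Middle of the lid's hinge axis, which runs along the centrifuge's y axis: 92 mm behind the spindle's axis, 134 mm above the bench, at the underside of the lid. Fixed. Axes as the centrifuge's.
- lid_edge (a point): Point on the lid's outer face (the upper one when shut), in the middle of its width, 175 mm from the hinge axis towards the free edge and 6 mm outward of the axis. Its z axis points out of the outer face, its -x axis from the hinge to the free edge.
- strip_rotor: Bystander: the other rotor, with two straight racks for tube strips, 88 mm by 100 mm, with a knob 24 mm in diameter and 54 mm high. Origin: centre of its underside.
- tube_rack: Bystander: rack of small tubes, 100 mm (x) by 205 mm (y), 48 mm high. Origin: centre of its underside.
- tip_box: Bystander: pipette tip box, 120 mm (x) by 82 mm (y), 82 mm high. Origin: centre of its underside.
- tape_roll: Bystander: roll of tape lying flat, 86 mm across, 19 mm high. Origin: centre of its underside.

How it is judged (in metres and radians):
On the way, in this order (a step that is already met when the one before it is completed fails the run):
1. The rotor sits home on the spindle flange, its slot over the drive pin, and is let go (z of rotor in the frame of seat below 0.0025 m and horizontal distance between rotor and seat below 0.0025 m and angle between rotor's own z axis and vertical below 0.04 rad and contact force between the fingers and rotor below 0.1 N), for 0.3 s.
2. The lid is shut (value of joint lid below 0.05 rad), for 0.2 s.
At the end, for the whole second after the job is handed in: The tube rotor is home: its underside within 2.5 mm of the flange in height and 2.5 mm of the spindle axis, upright within 0.04 rad, at rest; the lid is shut within 0.05 rad (z of rotor in the frame of seat below 0.0025 m and horizontal distance between rotor and seat below 0.0025 m and angle between rotor's own z axis and vertical below 0.04 rad and value of joint lid below 0.05 rad and linear speed of rotor below 0.02 m/s and angular speed of rotor below 0.1 rad/s); the robot touches nothing.
It fails at once if The rotor is pressed, dropped or knocked against the centrifuge with more than 20 N (contact force between rotor and centrifuge above 20 N).
It fails at once if The robot pushes the centrifuge or its lid with more than 25 N (contact force between the arm and centrifuge above 25 N).
It fails at once if The lid is slammed (closing faster than 3 rad/s) (velocity of joint lid below -3 rad/s).
It fails at once if A bystander (strip rotor, tube rack, tip box or tape roll) is moved more than 15 mm (distance of any of strip_rotor, tube_rack, tip_box, tape_roll from where it was at the start of the episode above 0.015 m).
It also fails if it takes over 72 s, if anything falls off the work surface, if the arm or the gripper's body presses on something with over 40 N, if the wrist force passes 120 N, or if a joint passes its speed limit or range.

## Working session

There is one attempt and no reset: what is moved stays moved. The work goes in short steps, each a Python script; the robot and the scene stay as the last script left them, time stands still between calls to the robot, and variables do not carry over. Pictures are saved under pics/ and viewed, about 8 in all and at most 12, crops included, and the job is handed in when it is done.

```bash
mkdir -p pics
cat > h.py <<'E'
import numpy as np, cv2
from scipy.spatial.transform import Rotation as Ro
from workcell import robot, hand, ik, telemetry, viewer, close_job
def cloud(name):
    s=telemetry.observe(); im=viewer.get_image(name)
    if name=="wrist":
        T=np.eye(4);T[:3,:3]=Ro.from_euler('xyz',s['tool_rot'],degrees=True).as_matrix();T[:3,3]=s['position'];T=T@np.array(im['T_tool_cam'])
    else: T=np.array(im['world_from_camera'])
    K=np.array([[im['fx'],0,im['cx']],[0,im['fy'],im['cy']],[0,0,1]])
    h,w=im['z_map'].shape
    u,v=np.meshgrid(np.arange(w),np.arange(h))
    n=cv2.undistortPoints(np.stack([u,v],-1).reshape(-1,1,2).astype(np.float64),K,np.array(im['dist_coeffs'])).reshape(h,w,2)
    z=im['z_map'][...,None]
    P=np.concatenate([n*z,z],-1)@T[:3,:3].T+T[:3,3]
    P[im['z_map']<=0]=np.nan
    return im['pixels'],P
def save(px,fn): cv2.imwrite('pics/'+fn,px[...,::-1])
E
python3 - <<'E'
from h import *
print(telemetry.observe())
a,P=cloud("scene");b,Q=cloud("side")
np.savez('c0.npz',a=a,P=P,b=b,Q=Q)
save(np.vstack([a,b])[:, :] if 0 else a,'s.png');save(b,'d.png')
E
```

```text
{'clock': 0.0, 'joints': array([ 7.29951680e+01,  1.83513256e+01,  8.97079171e+01, -2.40936014e-03,
        7.20426119e+01, -1.14409585e+00]), 'joint_vel': array([ 0.04362431,  0.03563028,  0.00997751, -0.0127466 , -0.00370471,
        0.051443  ]), 'effort': array([-1.11856847e-03, -4.12460160e+01, -2.31977981e+01,  7.27209798e-02,
        4.55329497e-02, -1.28076204e-04]), 'position': array([0.15699892, 0.55264412, 0.22711318]), 'tool_rot': array([-1.79898120e+02,  2.56487172e-04,  1.64140009e+02]), 'contact_force': array([ 0.24045949, -0.39429697, -0.50498261]), 'wrist_torque': array([ 0.00710847, -0.01199753, -0.01356865]), 'finger_gap': 0.09127221031357623}
```

View pics/s.png

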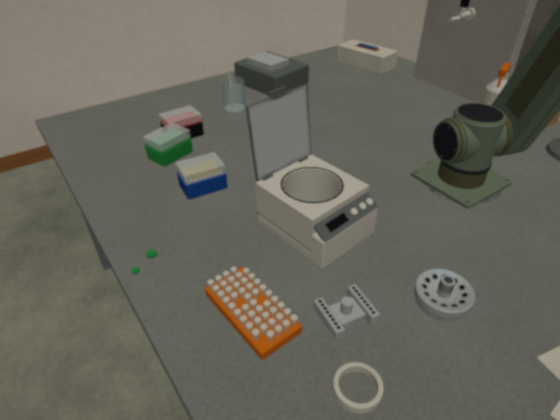

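View pics/d.png

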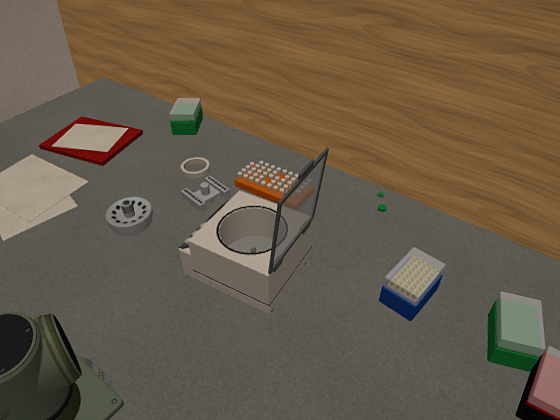

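The scene view shows the rotor at about (446,291), the strip rotor at (347,308), the centrifuge chamber at (312,183) with the lid up behind it, the tube rack at (255,308), the tape at (358,387) and the tip box at (202,175). The side view shows the rotor at (129,212) and the chamber at (252,229).

Run:
```python
from h import *
d=np.load('c0.npz')
def fit(xy):
    A=np.c_[2*xy,np.ones(len(xy))];s=np.linalg.lstsq(A,(xy**2).sum(1),rcond=None)[0];return s[:2],np.sqrt(s[2]+s[:2]@s[:2])
for P,(cu,cv),rot,oth in ((d['P'],(312,183),(446,291),dict(strip=(347,305),rack=(255,308),tape=(376,385),tip=(202,175))),(d['Q'],(252,229),(129,212),dict(strip=(205,187),rack=(275,178),tape=(195,158),tip=(412,280)))):
    def win(c,r): return P[max(c[1]-r,0):c[1]+r,max(c[0]-r,0):c[0]+r].reshape(-1,3)
    W=win(rot,40); k=W[(W[:,2]>.071)&(W[:,2]<.078)]; print('knob',k.mean(0),len(k),np.median(k[:,2]), (k.min(0)+k.max(0))/2)
    r=W[(W[:,2]>.043)&(W[:,2]<.051)]; print(' rim',(r.min(0)+r.max(0))/2,r.max(0)-r.min(0))
    W=win((cu,cv),75); t=W[(W[:,2]>.128)&(W[:,2]<.1345)]
    R=cv2.minAreaRect(t[:,:2].astype(np.float32)*1000);print('top rect mm',R,len(t))
    for n,c in oth.items():
        W=win(c,8);print(n,np.nanmedian(W,0))
    # lid: points z>.16
    W=win((cu,cv),110);W=W[(W[:,2]>.16)];print('lid',W.min(0),W.max(0),len(W))
    m=W.mean(0);print(m,np.linalg.svd(W-m,full_matrices=False)[2][2])
```

```text
knob [0.42026525 0.26822451 0.07368796] 123 0.07368676732396762 [0.41906532 0.26793182 0.07402352]
 rim [0.41960706 0.26800668 0.046997  ] [0.11601862 0.11532864 0.00798848]
top rect mm ((488.472412109375, -86.0894546508789), (195.6935272216797, 193.081787109375), 7.171175956726074) 2422
strip [0.6069275  0.18238814 0.04412314]
rack [0.75507991 0.07693713 0.03513398]
tape [0.65943503 0.3231278  0.00285829]
tip [ 0.64544861 -0.36277046  0.06901644]
lid [ 0.40966025 -0.21590778  0.1600482 ] [ 0.59592895 -0.16506389  0.33092698] 4037
[ 0.50847149 -0.19081528  0.2448352 ] [-0.12595016  0.98411576  0.12511083]
knob [0.41685267 0.26665782 0.07417451] 64 0.07417666595043537 [0.41862186 0.26773472 0.07422753]
 rim [0.41777598 0.26740865 0.04697375] [0.11669032 0.11576658 0.0079194 ]
top rect mm ((487.6628112792969, -86.225830078125), (191.84925842285156, 195.911865234375), 6.9935150146484375) 2033
strip [0.61385492 0.18942534 0.03207526]
rack [0.75630885 0.06952389 0.04137301]
tape [0.723181   0.34836641 0.00274709]
tip [ 0.60247437 -0.40234762  0.0833741 ]
lid [ 0.40926403 -0.21660841  0.16001996] [ 0.59454116 -0.17114229  0.33222914] 2619
[ 0.49261153 -0.19583267  0.25084832] [ 0.1249027  -0.98395892 -0.12737407]
```

Run:
```python
from h import *
print(viewer.get_image('wrist')['T_tool_cam'])
robot.move_to([.487,-.07,.33],[180,0,97])
s=telemetry.observe();print(s['clock'],s['joints'],s['position'],s['contact_force'])
a,P=cloud("wrist");np.savez('c1.npz',a=a,P=P);save(a,'w1.png')
```

```text
[[ 2.39745289e-04 -9.70965069e-01 -2.39221191e-01  6.68196921e-02]
 [ 9.99999680e-01  5.01274348e-05  7.98730345e-04  4.19826373e-04]
 [-7.63547719e-04 -2.39221306e-01  9.70964770e-01 -1.56037427e-01]
 [ 0.00000000e+00  0.00000000e+00  0.00000000e+00  1.00000000e+00]]
2.675 [-9.45356545e+00  7.86408827e+00  8.90191935e+01  1.49544757e-02
  8.31301995e+01 -1.65171453e+01] [ 0.48709331 -0.06936288  0.32987775] [ 0.11103284 -0.01155165  0.19562481]
```

View pics/w1.png

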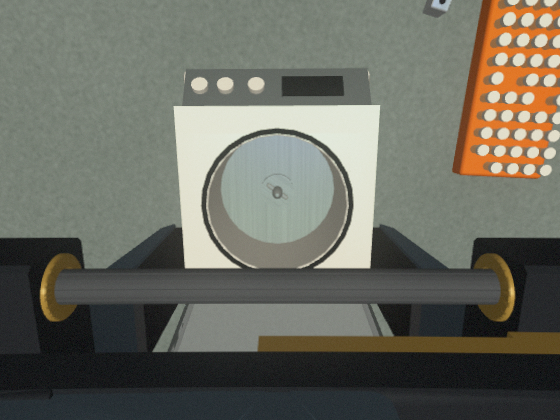

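The wrist view shows the chamber rim centred near (278,200). The spindle tip is at about (277,192), with the pin faintly visible across it.

Run:
```python
from h import *
d=np.load('c1.npz');a,P=d['a'],d['P']
W=P[120:260,190:370]
# spindle tip: points 64..80 mm
m=(W[...,2]>.060)&(W[...,2]<.082); vv,uu=np.nonzero(m); p=W[m]
c=P[192,277];sel=np.linalg.norm(p[:,:2]-c[:2],axis=1)<.02
print('at tip',c,'pts',np.c_[uu+190,vv+120,(p*1000).round(1)][sel][:60])
g=cv2.cvtColor(a,cv2.COLOR_RGB2GRAY)
# chamber circle from depth: top-face pixels bordering chamber
top=((P[...,2]>.126)).astype(np.uint8)
from scipy.optimize import least_squares
pts=[]
for th in np.linspace(0,2*np.pi,120):
    for r in range(40,95):
        u,v=int(278+r*np.cos(th)),int(200+r*np.sin(th))
        if v>255: break
        if P[v,u,2]>.129: pts.append(P[v,u]);break
pts=np.array(pts)
f=least_squares(lambda q:np.hypot(pts[:,0]-q[0],pts[:,1]-q[1])-q[2],[.487,-.08,.068],loss='soft_l1',f_scale=.001)
print(f.x,len(pts),np.median(pts[:,2]))
cr=cv2.resize(a[165:220,240:315],None,fx=10,fy=10,interpolation=cv2.INTER_CUBIC);save(cv2.convertScaleAbs(cr,alpha=1.3),'w1c.png')
```

```text
at tip [ 0.48926734 -0.08278824  0.07446798] pts [[275.  188.  486.7 -81.1  60.5]
 [276.  188.  487.8 -80.1  65.3]
 [277.  188.  488.9 -80.   64.6]
 [278.  188.  490.1 -79.8  65. ]
 [279.  188.  491.3 -80.   63.3]
 [274.  189.  485.7 -81.9  63.2]
 [275.  189.  486.7 -80.5  69.7]
 [276.  189.  487.8 -80.6  68.5]
 [277.  189.  488.9 -80.1  70.7]
 [278.  189.  490.1 -79.9  70.8]
 [279.  189.  491.3 -80.1  68.8]
 [280.  189.  492.4 -80.3  67. ]
 [281.  189.  493.8 -81.1  62.2]
 [273.  190.  484.7 -83.5  61.6]
 [274.  190.  485.7 -81.7  70.3]
 [275.  190.  486.8 -81.5  70.7]
 [276.  190.  487.9 -81.4  70.5]
 [277.  190.  489.  -80.9  72.6]
 [278.  190.  490.1 -80.5  73.6]
 [279.  190.  491.3 -80.8  71.6]
 [280.  190.  492.5 -80.9  70.2]
 [281.  190.  493.7 -81.1  68.5]
 [282.  190.  495.1 -82.4  60.8]
 [273.  191.  484.7 -83.4  68.1]
 [274.  191.  485.8 -82.9  70. ]
 [275.  191.  486.9 -82.3  72.5]
 [276.  191.  488.  -82.   73.3]
 [277.  191.  489.2 -81.9  73.1]
 [278.  191.  490.3 -81.9  72.6]
 [279.  191.  491.4 -81.6  73.4]
 [280.  191.  492.6 -81.9  70.9]
 [281.  191.  493.7 -81.7  7
[... 290 characters left out ...]
82.8  72.4]
 [281.  192.  493.9 -82.7  71.9]
 [282.  192.  495.1 -83.   69.8]
 [273.  193.  485.  -85.1  71.5]
 [274.  193.  486.1 -84.6  73.4]
 [275.  193.  487.2 -84.2  74.7]
 [276.  193.  488.3 -83.8  75.7]
 [277.  193.  489.4 -83.7  75.8]
 [278.  193.  490.5 -83.5  76.1]
 [279.  193.  491.6 -83.4  75.6]
 [280.  193.  492.8 -83.7  73.8]
 [281.  193.  494.  -83.6  73.2]
 [282.  193.  495.1 -83.7  72.2]
 [273.  194.  485.1 -86.4  70.5]
 [274.  194.  486.2 -85.7  73.5]
 [275.  194.  487.3 -84.9  77. ]
 [276.  194.  488.3 -84.3  79.2]
 [277.  194.  489.5 -84.6  77. ]
 [278.  194.  490.6 -84.3  77.6]
 [279.  194.  491.7 -84.4  76.3]]
[ 0.48944475 -0.08559018  0.06867731] 95 0.13070295378821245
```

View pics/w1c.png

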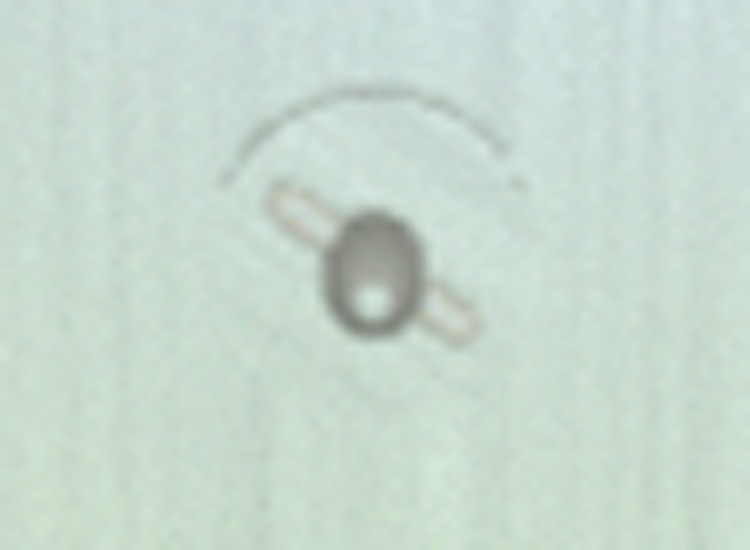

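The crop shows the spindle tip at crop pixel (372,297), which is image (277,194). The pin runs from crop (270,190) to (480,335). The spindle and the chamber circle agree on a centre of about (0.4893, -0.0852). Next I pick the rotor, gripping it twice at right angles to centre it.

Run:
```python
from h import *
x,y=.4187,.2678
hand.grip(.044)
robot.move_to([x,y,.14],[180,0,168])
robot.move_linear([x,y,.060],vel=.1)
hand.grip(0.0);print(telemetry.observe()['finger_gap'])
hand.grip(.044)
robot.move_linear([x,y,.085],vel=.15)
robot.move_to([x,y,.085],[180,0,78])
robot.move_linear([x,y,.060],vel=.1)
s=telemetry.observe();print(s['contact_force'])
hand.grip(0.0)
robot.move_linear([x,y,.075],vel=.05)
robot.wait(.3)
s=telemetry.observe();print(s['clock'],s['finger_gap'],s['position'],s['contact_force'],s['wrist_torque'])
robot.move_linear([x,y,.26],vel=.2)
s=telemetry.observe();print(s['clock'],s['contact_force'])
for psi in (49,97,147): print(psi,ik([.4893,-.0852,.2],[180,0,psi]))
save(viewer.get_image('side')['pixels'],'p1.png')
```

```text
0.02716323511670468
[ 0.97262414 -0.01366061  0.88034226]
10.1167 0.027534702071384642 [0.41853515 0.26770354 0.07477036] [-0.67196381 -0.45809644 -3.65792687] [-0.09177857  0.04067425 -0.05504622]
11.1917 [ 0.42394077 -0.49835357 -5.08665548]
49 [-1.12044439e+01  1.24760644e+01  1.02117967e+02 -2.54444375e-14
  6.54059684e+01  2.97955561e+01]
97 [-11.2044439   12.47606438 102.11796722   0.          65.4059684
 -18.2044439 ]
147 [-11.2044439   12.47606438 102.11796722   0.          65.4059684
 -68.2044439 ]
```

View pics/p1.png

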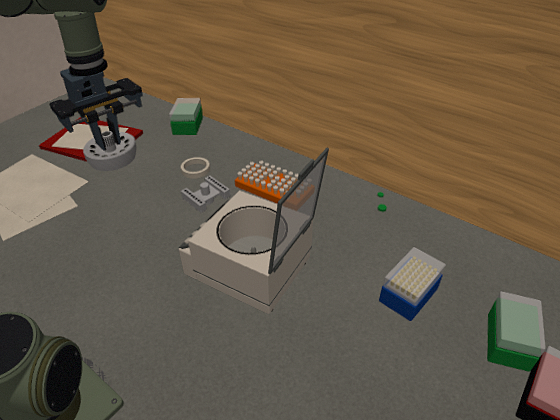

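Run:
```python
from h import *
x,y=.4893,-.0852
robot.move_to([x,y,.26],[180,0,50])
robot.move_linear([x,y,.150],vel=.1)
robot.wait(.3)
F0=telemetry.observe()['contact_force']
s=telemetry.observe();print(s['clock'],s['position'],F0)
for z in np.arange(.146,.1185,-.0025):
    robot.move_linear([x,y,z],vel=.02)
    s=telemetry.observe();d=s['contact_force']-F0;print(round(z,4),s['position'].round(4),d.round(2),s['wrist_torque'].round(2))
    if d[2]>2.5 or np.hypot(*d[:2])>4: break
print(s['clock'])
```

```text
14.1417 [ 0.48943939 -0.08525919  0.15030845] [-0.4103471   1.08219814 -4.0478585 ]
0.146 [ 0.4891 -0.0852  0.1458] [-0.01 -1.03  0.06] [-0.07  0.11 -0.02]
0.1435 [ 0.4892 -0.0852  0.1433] [0.22 0.06 0.46] [-0.15  0.1   0.  ]
0.141 [ 0.4892 -0.0852  0.1408] [ 0.66 -1.67 -0.47] [-0.12  0.1   0.03]
0.1385 [ 0.4892 -0.0852  0.1383] [-0.37 -1.83  0.25] [-0.06  0.11  0.02]
0.136 [ 0.4892 -0.0852  0.1358] [ 0.1  -0.86 -0.13] [-0.12  0.11  0.08]
0.1335 [ 0.4892 -0.0852  0.1333] [-0.33 -0.48  0.65] [-0.12  0.06 -0.02]
0.131 [ 0.4892 -0.0852  0.1308] [ 0.17 -0.99 -0.01] [-0.1   0.13  0.02]
0.1285 [ 0.4892 -0.0852  0.1283] [ 0.91 -0.96 -0.91] [-0.04  0.11  0.03]
0.126 [ 0.4892 -0.0852  0.1258] [ 0.77 -0.75  0.01] [-0.09  0.15  0.  ]
0.1235 [ 0.4892 -0.0852  0.1233] [ 0.69 -1.3   1.11] [-0.11  0.09  0.02]
0.121 [ 0.4892 -0.0852  0.1208] [ 0.1  -1.06  0.42] [-0.07  0.12 -0.05]
17.2417
```

```bash
cat >> h.py <<'E'
def F(n=4):
    f=[]
    for _ in range(n): robot.wait(.02); f.append(telemetry.observe()['contact_force'])
    return np.mean(f,0)
E
cat > turn.py <<'E'
from h import *
import sys
x,y=.4893,-.0852; psi=50; z=.1205
Fz0=-4.0
def lower(z,zmin,target=3.0):
    while z>zmin:
        f=F()[2]-Fz0
        if f>target-0.7: break
        z-=.0004; robot.move_linear([x,y,z],vel=.02)
    return z
z=lower(z,.1108); print('contact z',z,F().round(2),telemetry.observe()['clock'])
z0=z
while z>z0-.003 and psi<146:
    psi+=3; robot.move_to([x,y,z],[180,0,psi])
    f=F()[2]-Fz0
    if f<1.2:
        zn=lower(z,z0-.0065); print('low',psi,round(f,2),round(zn,4)); z=zn
    elif f>6: z+=.0004; robot.move_linear([x,y,z],vel=.02); print('hi',psi,f)
    if telemetry.observe()['clock']>50: break
s=telemetry.observe();print(psi,z,z0,s['clock'],s['position'],F(8))
E
python3 turn.py
```

```text
contact z 0.11610000000000002 [-0.16 -0.98 -0.68] 20.8583
146 0.11610000000000002 0.11610000000000002 30.9917 [ 0.48931255 -0.08522146  0.11607811] [-3.3914371  -3.35647444  0.09559122]
```

Run:
```python
from h import *
x,y=.4893,-.0852
for z in (.1170,.1178,.1190,.1205):
    robot.move_linear([x,y,z],vel=.02); s=telemetry.observe();print(z,F(6).round(2),s['wrist_torque'].round(3),s['finger_gap'])
z=.1190
for dx,dy in ((.0006,0),(.0006,.0006),(0,.0006)):
    robot.move_linear([x+dx,y+dy,z],vel=.02);print(dx,dy,F(6).round(2))
print(telemetry.observe()['clock'])
save(viewer.get_image('wrist')['pixels'],'w2.png')
```

```text
0.117 [-2.31 -1.31 -1.88] [-0.329  0.511 -0.062] 0.02717282263474799
0.1178 [-1.12 -0.28 -3.66] [-0.162  0.316 -0.005] 0.027233145591668895
0.119 [ 0.2   0.08 -4.21] [-0.084 -0.028  0.067] 0.027198560037078767
0.1205 [-0.04  0.29 -3.8 ] [-0.035 -0.022  0.005] 0.02746949319461925
0.0006 0 [ 0.17  0.04 -3.82]
0.0006 0.0006 [-0.35 -1.86 -4.05]
0 0.0006 [ 0.36 -2.21 -4.15]
33.575
```

View pics/w2.png

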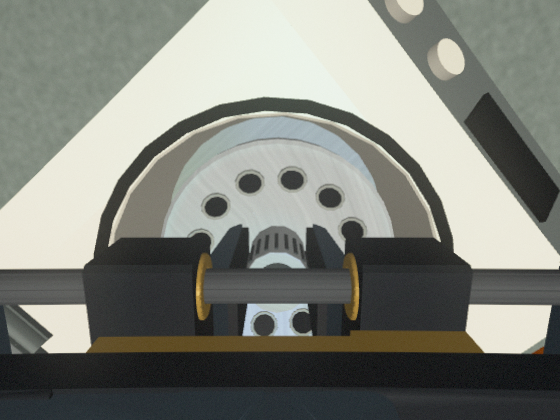

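The rotor is over the spindle, the tool centred on it at about column 277, with tube holes at (249,181) and (291,178). It rode the pin through the whole turn without dropping. The slot has only ±1 mm of play, so I centre it by touch and sweep back.

Run:
```python
from h import *
x0,y0=.4893,-.0852;z=.1190;c=[]
robot.move_linear([x0,y0,z],vel=.03);f0=F(5)
for ax in (0,1):
    r={}
    for d in (.0011,.0015,-.0011,-.0015):
        p=[x0,y0,z];p[ax]+=d;robot.move_linear(p,vel=.03);r[d]=(F(3)-f0)[ax]
    robot.move_linear([x0,y0,z],vel=.03)
    print(ax,{k:round(v,2) for k,v in r.items()})
print(telemetry.observe()['clock'],f0)
```

```text
0 {0.0011: np.float64(-0.99), 0.0015: np.float64(-1.0), -0.0011: np.float64(0.07), -0.0015: np.float64(-0.06)}
1 {0.0011: np.float64(-2.17), 0.0015: np.float64(-4.79), -0.0011: np.float64(0.99), -0.0015: np.float64(0.17)}
36.8583 [ 0.03251685 -0.36690741 -4.02943917]
```

```bash
cat > turn2.py <<'E'
from h import *
x,y=.4890,-.0857; z=.1168; psi=146; Fz0=-4.0; log=[]
robot.move_linear([x,y,z],vel=.02); print(F(4).round(2))
while psi>50 and telemetry.observe()['clock']<53:
    psi-=3; robot.move_to([x,y,z],[180,0,psi])
    f=F(2); log.append((psi,*(f.round(1)),round(telemetry.observe()['wrist_torque'][2],2)))
    if f[2]-Fz0<1.0 and F(3)[2]-Fz0<1.0:
        robot.move_linear([x,y,z-.0020],vel=.02); g=F(3)[2]-Fz0; print('try',psi,g)
        if g<2.5: 
            z-=.002; break
        robot.move_linear([x,y,z],vel=.02)
s=telemetry.observe()
for l in log: print(*l)
print(psi,z,s['clock'],F(4))
E
python3 turn2.py
```

```text
[-0.34  0.67 -0.7 ]
try 140 0.30273388869121787
143 0.1 -0.2 -3.3 -0.04
140 0.3 0.0 -3.7 -0.01
140 0.1148 38.1583 [-0.01258667  0.17388747 -4.32172304]
```

It dropped at yaw 140 once centred. Now I lower it to the flange.

Run:
```python
from h import *
x,y=.4890,-.0857; z=.1148
while z>.1098:
    z-=.0005; robot.move_linear([x,y,z],vel=.02); f=F(2); print(round(z,4),f.round(2))
    if f[2]>-2.5 and F(3)[2]>-2.6: break
hand.grip(.044)
robot.wait(.1)
s=telemetry.observe();print(s['clock'],s['finger_gap'],s['position'],F(4).round(2))
robot.move_linear([x,y,.17],vel=.1)
robot.move_linear([x-.0,y+.03,.26],vel=.2)
a,P=cloud('side');np.savez('c2.npz',a=a,P=P);
b,Q=cloud('wrist');np.savez('c3.npz',a=b,P=Q); save(np.hstack([cv2.resize(a,(400,300)),cv2.resize(b,(400,300))]),'p3.png')
print(telemetry.observe()['clock'])
```

```text
0.1143 [-1.2   0.87 -3.33]
0.1138 [-0.78  0.2  -3.55]
0.1133 [-0.21  0.72 -3.6 ]
0.1128 [-0.14 -0.2  -3.84]
0.1123 [-0.47  0.33 -2.85]
0.1118 [-0.83  0.44 -1.13]
40.5417 0.04362661720461757 [ 0.48904834 -0.08572197  0.11183222] [ 0.22  0.22 -0.33]
42.0667
```

View pics/p3.png

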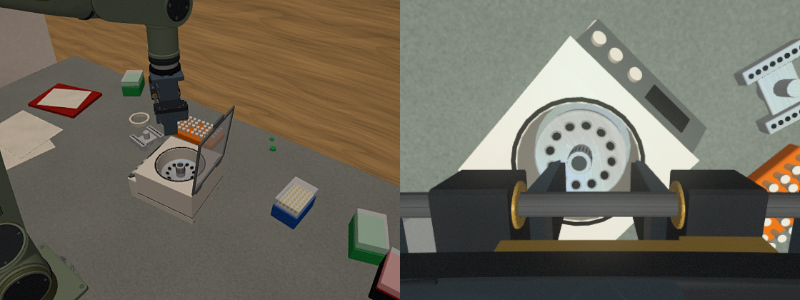

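```bash
cat > lid.py <<'E'
from h import *
for n in ('c2.npz','c3.npz'):
    d=np.load(n);P=d['P'].reshape(-1,3);r=np.hypot(P[:,0]-.489,P[:,1]+.0857)
    k=P[(r<.0125)&(P[:,2]>.10)&(P[:,2]<.15)];q=P[(r>.053)&(r<.057)&(P[:,2]<.115)&(P[:,2]>.08)]
    print(n,'knob top',np.median(k[:,2]) if len(k) else None,len(k),'rim',np.median(q[:,2]) if len(q) else None,len(q))
S=np.array([.489,-.0857]);a=np.radians(-82.9);back=np.array([np.cos(a),np.sin(a)]);H=S+.092*back
def tcp(th,r=.165,gap=0.):
    c=r*np.cos(th)-(.006+gap)*np.sin(th)-.016; zt=.134+r*np.sin(th)+(.006+gap)*np.cos(th)
    return [*(H-c*back),zt+.014]
if __name__=='__main__':
    A=tcp(1.72,gap=.03); print(A)
    for th in (1.72,.8,0): print(ik(tcp(th),[180,0,97]))
    print(ik([A[0],A[1],.42],[180,0,97]))
E
python3 lid.py
```

```text
c2.npz knob top 0.12554278468369517 87 rim 0.0982041059275704 86
c3.npz knob top 0.12485909701546416 704 rim 0.0970987276969344 1270
[np.float64(0.509780794564684), np.float64(-0.25253818579666976), np.float64(0.3058153861810066)]
[-24.97962415  14.02838674  83.90489308   0.          82.06672018
 -31.97962415]
[-10.976718     9.63399066  95.26178335   0.          75.10422599
 -17.976718  ]
[-4.82444720e+00  1.37268501e+01  1.07801032e+02 -2.54444375e-14
  5.84721175e+01 -1.18244472e+01]
[-27.51143637  14.88939274  67.61233103   0.          97.49827623
 -34.51143637]
```

Both views put the knob top at 0.125–0.126 m, which matches 0.126 for home (off the pin it would be 0.132). Now I shut the lid.

Run:
```python
from h import *
from lid import tcp
s=telemetry.observe();p=s['position']
A=tcp(1.72,gap=.03)
hand.grip(0.0)
robot.move_linear([p[0],p[1],.42],vel=.25)
robot.move_to([A[0],A[1],.42],[180,0,97])
robot.move_linear(A,vel=.15)
f0=F(4);print(telemetry.observe()['clock'],f0.round(2))
ok=True
for th in list(np.arange(1.75,.04,-.1))+[.02,0,-.01,-.02]:
    robot.move_linear(tcp(th),vel=.08)
    f=F(1)-f0; print(round(th,2),f.round(1))
    if np.linalg.norm(f)>9: print('stop');break
print(telemetry.observe()['clock'])
```

```text
c2.npz knob top 0.12554278468369517 87 rim 0.0982041059275704 86
c3.npz knob top 0.12485909701546416 704 rim 0.0970987276969344 1270
45.4167 [ 0.19 -0.07 -0.29]
1.75 [-0.3 -0.1  0.2]
1.65 [0.6 0.1 0.1]
1.55 [ 0.5 -0.  -0.7]
1.45 [-1.   0.6 -0.3]
1.35 [ 0.5 -0.   0.5]
1.25 [ 1.  -0.2 -0.2]
1.15 [-0.2  0.5 -0. ]
1.05 [ 0.1 -0.1  0.4]
0.95 [-0.3 -0.8  0.4]
0.85 [ 0.4  0.5 -0.1]
0.75 [1.3 0.2 0. ]
0.65 [-1.1 -0.1 -0.2]
0.55 [-0.4  0.   0.9]
0.45 [-0.4  0.2  1.2]
0.35 [-0.6  0.   0.3]
0.25 [-0.6  0.3 -0.4]
0.15 [-0.7  1.3  1.2]
0.05 [-0.7 -0.8  0.2]
0.02 [0.5 0.1 0. ]
0 [ 0.4  0.6 -0.7]
-0.01 [-0.3  0.7  1. ]
-0.02 [-3.6  0.9 10.5]
stop
53.3417
```

Run:
```python
from h import *
from lid import tcp
p=tcp(.0);robot.move_linear([p[0],p[1],p[2]+.06],vel=.1)
robot.move_linear([p[0],p[1]+.0,.30],vel=.2)
a,P=cloud('side');b,Q=cloud('scene')
save(np.hstack([a[120:340,150:400],b[60:280,200:450]]),'p4.png')
m=[]
for W in (P.reshape(-1,3),Q.reshape(-1,3)):
    r=np.hypot(W[:,0]-.489,W[:,1]+.0857);k=W[(r<.08)&(W[:,2]>.13)&(W[:,2]<.18)];
    A=np.c_[k[:,:2],np.ones(len(k))];c=np.linalg.lstsq(A,k[:,2],rcond=None)[0];print(len(k),np.median(k[:,2]),'slope',c[:2])
s=telemetry.observe();print(s['clock'],s['contact_force'])
```

```text
c2.npz knob top 0.12554278468369517 87 rim 0.0982041059275704 86
c3.npz knob top 0.12485909701546416 704 rim 0.0970987276969344 1270
3139 0.13872636525086068 slope [-9.69629120e-03 -2.71549867e-05]
2082 0.1373370671957974 slope [0.00025164 0.0006656 ]
54.8083 [-0.26501983 -0.23181968  0.60197769]
```

View pics/p4.png

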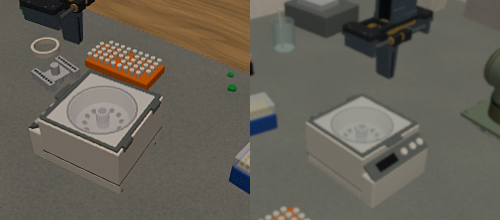

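The lid is shut and flat, with its top at about 0.139 m and no slope, and the rotor is seated underneath. The arm is clear.

```bash
python3 -c "
from h import *
close_job()"
```

```text
the job is handed in; nothing more can be done
```

The rotor is on the spindle, over the drive pin and sitting home. It has been let go, the lid is shut, and the job was handed in at about 55 s on the robot's clock.

- **Pick-up:** I gripped the rotor by its knob twice, at right angles, to centre it in the jaws, then lowered it over the spindle.
- **First turn failed:** about 96° of turning under 3–4 N of push rode over the pin without dropping. The rotor was roughly 0.5 mm off centre, enough to spoil the slot's small play.
- **Second turn:** I centred it by sideways touch and turned back under about 3 N. It dropped within 6° and met the flange at the expected height.
- **Rotor check before closing the lid:** the cameras put the knob top at 0.125–0.126 m, against 0.126 m for home and 0.132 m if it were still on the pin.
- **Lid:** closed at about 0.5 rad/s. The push stayed within the sensor's noise until the stop, where it reached about 11 N.
- **Last check:** the lid's top is at 0.137–0.139 m with a slope of at most 0.01, and the arm is clear of everything.
- **Bystanders:** their positions were not re-measured. In the last pictures those in view looked unmoved; the tape, strip rotor and tube rack showed fully, the tip box only in part.

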